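# Hang the stirring rods in the push-latch cabinet

### The job

The stirring rods live in the small push-latch cabinet, hung on the inside of its door. Press the door in until its catch lets go and it swings open, hang every stirring rod from the rack through a hole of the rail on the inside of the door, down to its collar, then push the door shut until it stays caught. Leave the sample tubes in their rack and do not disturb the other things on the table.

Things in the scene. Friction and masses are not known exactly. Their poses are not given: they have to be found in the camera images.
- cabinet: small plywood cabinet, fixed to the table, 170 deep (its x) x 270 wide (its y) x 192 high; origin: centre of its underside; front to its own -x (towards the robot). White door flush between the sides: 247 wide, 12 thick, from 11.5 to 192 above the table, hinge at the left end of the front (the cabinet's +y). To shut it, push it from outside all the way round (about 4 N) and in
- door (a joint): the push-latch door: 0 = shut and caught; grows as it opens towards the robot, to 1.75 rad, where a hinge spring holds it; negative = pressed in, stop at -0.042. Push-push catch: press the shut door in past -0.03 and let go: the spring swings it wide open in 3 s, unless something is in its way. Pushed shut and in past -0.03 and let go, it stays caught at 0; pressing again releases it again
- door_push (a point): centre of the small round grey push pad on the door's outer face, 200 along the door from the hinge line (which runs in the plane of the outer face) and 160 above the table; moves with the door. Its axes are the door's: x points from the outer face through the door to its inner side, y along the door towards the hinge, z up. Pressing in takes about 10 N here
- hole0 (a point): centre, at the top face, of the hole nearest the hinge (47.5 along the door from the hinge line) in the aluminium rail on the door's inside: a strip 5 thick that stands out 40 from the inner face, top 135 above the table, with four square vertical through-holes 12 wide, pitch 45, each 26 out from the inner face; nothing below them. Reached from above while the door is open
- hole1 (a point): the same for the second hole from the hinge (92.5)
- hole2 (a point): the same for the third hole (137.5)
- hole3 (a point): the same for the fourth hole (182.5)
- rack: loose white tube rack, 210 long (its x; 242 with the end lugs) x 100 wide (its y) x 70 high, 0.7 kg; origin: centre of its underside. Four square 11 mm holes along its +y side (x = -66, -22, 22, 66; y = 26) hold the stirring rods upright, their tips on the base 5 above the table; four larger ones (y = -22) hold the tubes. It may get knocked aside with all that is in it
- rod0: stirring rod, three or all four of the four are present: steel shaft 8 diameter with a rounded tip, black collar 22 diameter from 105 to 109 above the tip, black round handle 16 diameter from 109 to 147 above the tip; 60 g. Origin: centre of the tip; z runs along the rod to the handle. Stands upright in the rack at the start, leaning up to 4 degrees
- rod1: stirring rod, as rod0
- rod2: stirring rod, as rod0
- rod3: stirring rod, as rod0
- rod0_neck (a point): centre of the underside of this rod's collar, 105 above the tip; when the rod hangs in a hole this lies at the hole's centre
- rod1_neck (a point): the same for this rod
- rod2_neck (a point): the same for this rod
- rod3_neck (a point): the same for this rod
- tube0: capped sample tube in the rack, 16 diameter, 99 long, cap 19 wide; origin: its tip; stays in the rack
- tube1: capped sample tube in the rack, 16 diameter, 99 long, cap 19 wide; origin: its tip; stays in the rack
- tube2: capped sample tube in the rack, 16 diameter, 99 long, cap 19 wide; origin: its tip; stays in the rack
- jar0: closed jar, 76 wide, 85 high; stays where it is; origin: centre of its underside
- jar1: closed jar, 84 wide, 95 high; stays where it is; origin: centre of its underside
- magnifier: magnifying glass lying flat, lens 84 wide, handle 100 long, 10 thick; origin at the lens; stays where it is
- petri: closed petri dish, 90 wide, 14 high; stays where it is; origin: centre of its underside
- vial: small closed vial, 32 wide, 60 high; stays where it is; origin: centre of its underside
Not all that is in view belongs to the job. What is shaped like the rod1 but red is not meant.

How it is judged:
By the outcome, as a careful person would: the job done as asked, in the order asked, and still so for the second after the job is handed in, with the robot touching nothing.
Of rod0, rod1, rod2, rod3 only 3 to 4 are there at a start; the rules pass over those that are not, and their reading is None.
At some moment in a run one of rack may be knocked a few centimetres aside while the robot is not near it.
It also fails if it takes over 210 s, if anything falls off the work surface, if the arm or the gripper's body presses on something with over 40 N, if the wrist force passes 120 N, or if a joint passes its speed limit or range.

### The arm

A 7-joint arm with a two-finger parallel gripper is mounted at the origin on the work surface. World frame = base frame: x ahead of the robot, y to its left, z up, the work surface at z = 0. Lengths are in mm, angles in rad, forces in N, time in s.
With the tool pointing down it reaches from about 425 to 1025 mm from the base axis. Payload 3.6 kg.
Tool frame: the origin (TCP) lies midway between the tips of the shut fingers; the grasp point (between the pads) lies 19 mm behind it; y points along the fingers, z is the direction in which the jaws open and shut, and the axes are right-handed (so a half turn about y gives the same grasp; the last joint's range is limited). The gripper opens to 85 mm and grips with 20 to 120 N. Pads are 22 mm wide; open, the fingers measure 114 mm over their backs; the gripper's body (76 mm by 85 mm) begins 54 mm behind the grasp point. The pads swing forward as they close: fully open they stand 13 mm farther back than shut.
Start: joints at [1.21, 0.591, 0.048, 1.609, -0.033, 0.943, -0.034], TCP at [191.844, -699.161, 231.302] pointing down, gripper open.
Joint ranges: [-2.69, 2.69], [-0.47, 2.24], [-1.27, 1.36], [0.19, 2.51], [-1.53, 4.68], [0.08, 2.07], [-3.09, 3.09]. Speed limits (rad/s): [2.57, 2.57, 3.14, 3.14, 3.14, 3.14, 3.14].

### API

Orientations are given as a unit quaternion [x, y, z, w].
In Python, from bench import env, solver, monitor, imaging, ticket gives the robot as it stands. Calls block until the motion is done:
- env.move_ptp(position, orientation): joint-space move of the TCP to a pose.
- env.move_linear(position, max_speed=150, orientation=None, until_force=None): straight line of the TCP; orientation=None keeps the orientation; max_speed is the mean speed in mm/s. With until_force (N) it stops when the force on the tool has changed by that much, and returns True; else False.
- env.set_joints(angles): joint-space move.
- env.command_gripper(opening, grip_force=None): finger opening in mm; grip_force is the grip in N (None keeps the last); returns when the fingers have stopped.
- env.pause(seconds).
- solver.solve_ik(position, orientation): joint angles nearest the present ones, or None.
- monitor.read_state(): the state.
- imaging.camera(name): name is "scene" or "top" or "wrist"; returns a dict with "color" (420x560x3 uint8, red, green, blue), "vertical_fov" (degrees; the focal length in pixels is half the picture's height over the tangent of half this angle, whatever the lens; pixels are square), "cx", "cy" (the principal point, pixels), "R" (3x3) and "t" (3): a world point X has camera coordinates R X + t. Camera axes: x right, y down, z forward; pixel columns grow to the right and rows downward; lengths in mm; the calibration is good to about 2 mm. A picture is of the moment at which its call begins. There is no depth.
A pose or a line that the arm cannot do raises env.Unreachable and nothing moves.
- ticket.job_done(): hands the job in, once; it reports no verdict.
The state is a dict: "clock": time; "joint_pos": joint angles; "dq": joint speeds; "effort": joint torques, N m; "eef_pos": TCP position; "eef_rot": TCP orientation; "force": force on the tool from outside, world axes, zero at the start; "moment": the same for the moment, N m; "width": finger opening in mm.
Only numpy, scipy, OpenCV 4.12 (cv2) and the standard library are available. Lean on these libraries where they do the work, as an engineer would, in place of code of your own. Each camera call takes 0.05 s, during which the arm holds its last target. There are 200 camera calls.

## Working session

There is one attempt and no reset: what is moved stays moved. The work goes in short steps, each a Python script; the robot and the scene stay as the last script left them, time stands still between calls to the robot, and variables do not carry over. Pictures are saved under pics/ and viewed, about 12 in all and at most 16, crops included, and the job is handed in when it is done.

```bash
ls; mkdir -p pics
python3 - <<'E'
from bench import env, solver, monitor, imaging, ticket
import cv2, numpy as np
for n in ("scene","top","wrist"):
    c=imaging.camera(n); cv2.imwrite(f"pics/a_{n}.png",c["color"][:,:,::-1])
    R=np.array(c["R"]);t=np.array(c["t"]); print(n,c["vertical_fov"],c["cx"],c["cy"],(-R.T@t).round(),R.round(3).tolist())
s=monitor.read_state();print(s)
E
```

```text
pics
scene 47.72786848586369 272.7468663514321 215.07279573677016 [1458. -314.  839.] [[0.349, 0.937, -0.011], [0.548, -0.213, -0.809], [-0.76, 0.276, -0.588]]
top 49.09599551312308 266.06953474628875 209.90265300219122 [ 263.   52. 1491.] [[-0.014, -1.0, -0.001], [-0.977, 0.014, -0.213], [0.213, -0.002, -0.977]]
wrist 65.32107878440178 280.1217619504699 213.89578701511886 [ 265. -679.  373.] [[0.264, -0.965, -0.002], [-0.919, -0.252, 0.302], [-0.292, -0.078, -0.953]]
{'clock': 0.15, 'joint_pos': array([ 1.20949454,  0.59189946,  0.0483269 ,  1.60951547, -0.03334852,
        0.94269122, -0.03364155]), 'dq': array([ 0.00307856, -0.0045592 , -0.00172493, -0.00453342,  0.00106509,
       -0.00072208, -0.00167284]), 'effort': array([ 2.65120165e-03, -5.49248815e+01,  1.54957943e+00, -1.98454982e+01,
        9.55114549e-03,  5.70311109e-03,  2.23511769e-06]), 'eef_pos': array([ 191.69247863, -698.54537187,  230.41493561]), 'eef_rot': array([-0.09453666,  0.70136732, -0.70017754,  0.09432983]), 'force': array([ 0.15484156, -0.13948518,  0.29574828]), 'moment': array([ 0.00229611, -0.05550209,  0.00897486]), 'width': 85.39741636526753}
```

View pictures.

View pics/a_scene.png

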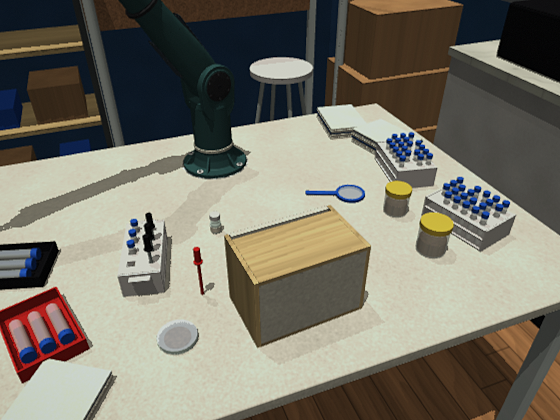

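View pics/a_top.png

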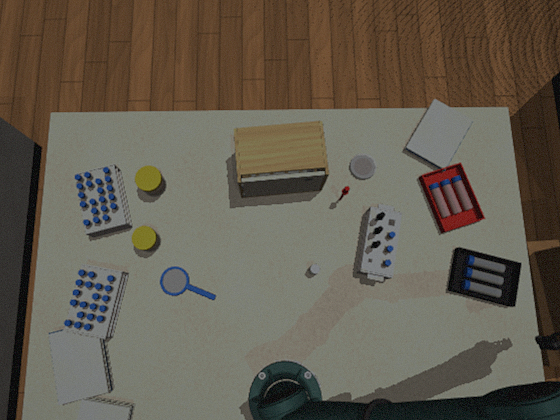

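```bash
cat > h.py <<'E'
from bench import env, solver, monitor, imaging, ticket
import cv2, numpy as np
from scipy.spatial.transform import Rotation as Rot
def ray(c,uv):
    f=210/np.tan(np.radians(c["vertical_fov"]/2)); R=np.array(c["R"]);t=np.array(c["t"])
    d=R.T@np.array([(uv[0]-c["cx"])/f,(uv[1]-c["cy"])/f,1.]); return -R.T@t,d/np.linalg.norm(d)
def plane(c,uv,z):
    o,d=ray(c,uv); return o+d*(z-o[2])/d[2]
def proj(c,X):
    f=210/np.tan(np.radians(c["vertical_fov"]/2)); p=np.array(c["R"])@np.array(X,float)+np.array(c["t"]); return p[:2]/p[2]*f+[c["cx"],c["cy"]]
def tri(obs):  # [(cam,uv),...] -> point, rms gap
    A=np.zeros((3,3));b=np.zeros(3);L=[ray(*o) for o in obs]
    for o,d in L: P=np.eye(3)-np.outer(d,d);A+=P;b+=P@o
    X=np.linalg.solve(A,b); return X,[round(float(np.linalg.norm((np.eye(3)-np.outer(d,d))@(X-o))),1) for o,d in L]
def down(yaw):  # tool y down; jaw axis (tool z) at angle yaw in world xy
    y=np.array([0,0,-1.]);z=np.array([np.cos(yaw),np.sin(yaw),0]);x=np.cross(y,z)
    return Rot.from_matrix(np.c_[x,y,z]).as_quat()
def horiz(ang, jawup=True): # tool y horizontal pointing along ang, jaw axis up
    y=np.array([np.cos(ang),np.sin(ang),0]);z=np.array([0,0,1.]) if jawup else np.array([-np.sin(ang),np.cos(ang),0]);x=np.cross(y,z)
    return Rot.from_matrix(np.c_[x,y,z]).as_quat()
def save(c,name,box=None,k=1):
    im=c["color"][:,:,::-1]
    if box: x0,y0,x1,y1=box; im=im[y0:y1,x0:x1]
    cv2.imwrite(f"pics/{name}.png",cv2.resize(im,None,fx=k,fy=k,interpolation=cv2.INTER_CUBIC))
def F(): return monitor.read_state()["force"].round(1)
E
python3 - <<'E'
from h import *
a=imaging.camera("top"); b=imaging.camera("scene")
import pickle; pickle.dump((a,b),open("cams.pkl","wb"))
save(a,"top_crop",(220,110,420,290),4)
i1=cv2.resize(b["color"][205:300,100:220,::-1],None,fx=6,fy=6,interpolation=cv2.INTER_CUBIC)
cv2.imwrite("pics/sc_crop.png",i1)
for n,uv,z in [("cabFL",(237,190),192),("jar",(148,178),95),("jar2",(144,237),85),("vial",(313,268),60),("red",(347,189),140),("petri",(362,166),14),("mag",(174,281),10),("rackA",(385,206),70)]: print(n,plane(a,uv,z).round())
E
```

```text
cabFL [607. 133. 192.]
jar [676. 420.  95.]
jar2 [489. 428.  85.]
vial [389. -94.  60.]
red [ 619. -197.  140.]
petri [ 731. -275.   14.]
mag [358. 346.  10.]
rackA [ 580. -328.   70.]
```

View pics/top_crop.png

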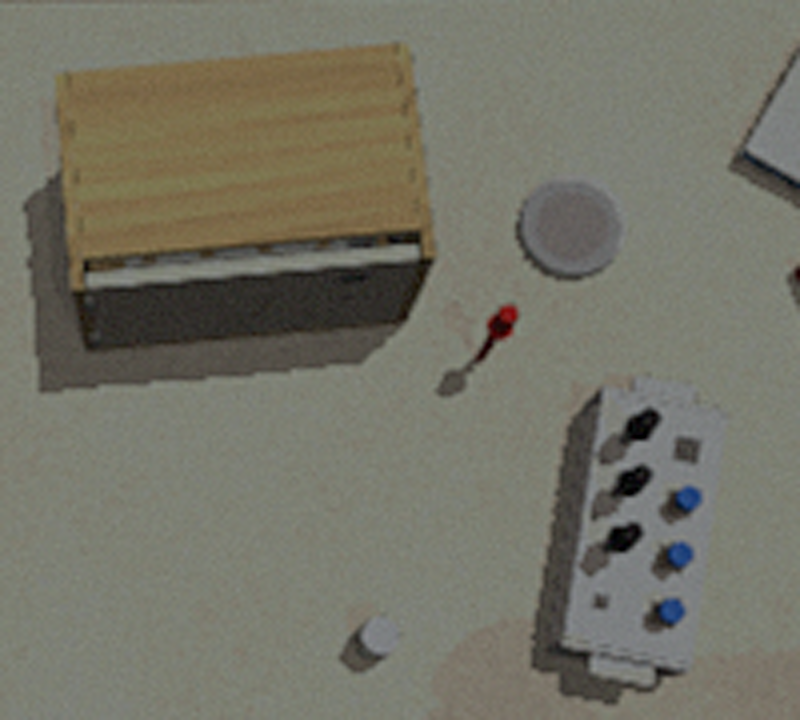

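View pics/sc_crop.png

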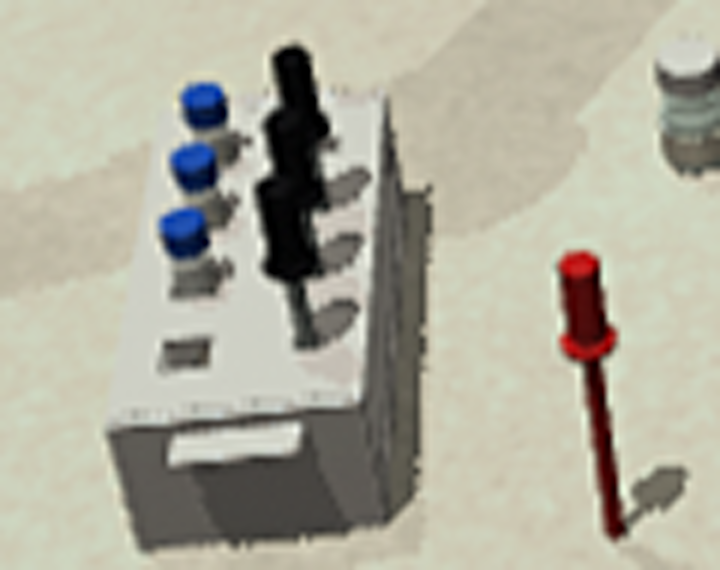

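Run:
```python
from h import *
import pickle; a,b=pickle.load(open("cams.pkl","rb"))
q=lambda x,y:(220+(x+.5)/4-.5,110+(y+.5)/4-.5)
P={}
for n,x,y in [("BL",58,76),("BR",408,44),("FL",78,290),("FR",434,256)]:
    P[n]=plane(a,q(x,y),192); print(n,P[n].round(1), "scene px",proj(b,P[n]).round(1))
d=lambda m,n:(P[n]-P[m])
for m,n in [("FL","FR"),("BL","BR"),("FL","BL"),("FR","BR")]: v=d(m,n); print(m,n,np.linalg.norm(v).round(1),np.degrees(np.arctan2(v[1],v[0])).round(2))
# blobs
for nm,c in (("top",a),("scene",b)):
    h=cv2.cvtColor(c["color"],cv2.COLOR_RGB2HSV)
    x0,y0,x1,y1=(365,205,400,285) if nm=="top" else (120,205,175,300)
    for k,m in (("blue",(h[...,0]>100)&(h[...,0]<130)&(h[...,1]>150)),("black",(h[...,2]<50))):
        m=m[y0:y1,x0:x1].astype(np.uint8); n,_,st,ce=cv2.connectedComponentsWithStats(m)
        print(nm,k,[(st[i].tolist(),(ce[i]+[x0,y0]).round(1).tolist()) for i in range(1,n) if st[i,4]>5])
```

```text
BL [797.8 142.1 192. ] scene px [368.8 245.3]
BR [ 819.8 -122.   192. ] scene px [254.2 283.6]
FL [630.7 127.2 192. ] scene px [328.1 204.9]
FR [ 653.  -134.6  192. ] scene px [224.5 235. ]
FL FR 262.8 -85.14
BL BR 265.0 -85.24
FL BL 167.8 5.07
FR BR 167.3 4.3
top blue [([24, 27, 6, 6, 27], [391.4, 234.3]), ([22, 41, 6, 6, 25], [389.3, 248.4]), ([19, 55, 7, 6, 26], [387.2, 262.4])]
top black [([10, 8, 10, 8, 46], [379.5, 216.3]), ([8, 22, 10, 7, 44], [377.5, 230.2]), ([22, 29, 4, 4, 8], [388.2, 236.0]), ([6, 36, 9, 7, 45], [375.2, 244.2]), ([20, 43, 3, 4, 8], [386.0, 249.9]), ([18, 56, 3, 5, 9], [383.7, 263.2]), ([19, 72, 5, 2, 8], [385.6, 277.6])]
scene blue [([11, 14, 7, 7, 40], [133.8, 222.2]), ([9, 24, 7, 8, 44], [132.2, 232.2]), ([7, 35, 8, 8, 47], [130.4, 243.2])]
scene black [([23, 8, 12, 44, 310], [148.5, 233.7])]
```

Run:
```python
from h import *
import pickle; a,b=pickle.load(open("cams.pkl","rb"))
print("tool R",Rot.from_quat(monitor.read_state()["eef_rot"]).as_matrix().round(2).tolist())
q=lambda x,y:(220+(x+.5)/4-.5,110+(y+.5)/4-.5)
for n,x,y in [("rackNL",597,390),("rackNR",720,412),("rackSL",562,648),("rackSR",688,672)]: print(n,plane(a,q(x,y),70).round())
for n,x,y in [("rodtop2",647,413),("rodtop1",641,470),("rodtop0",631,528)]: print(n,plane(a,q(x,y),152).round())
print("hole",plane(a,q(600,601),70).round(),plane(a,q(687,450),70).round())
```

```text
tool R [[-0.96, -0.0, 0.26], [-0.26, 0.0, -0.96], [0.0, -1.0, -0.0]]
rackNL [ 577. -276.   70.]
rackNR [ 558. -372.   70.]
rackSL [ 375. -237.   70.]
rackSR [ 355. -332.   70.]
rodtop2 [ 541. -294.  152.]
rodtop1 [ 498. -286.  152.]
rodtop0 [ 455. -276.  152.]
hole [ 410. -268.   70.] [ 528. -344.   70.]
```

```bash
cat >> h.py <<'E'
YAW=np.radians(4.9); EX=np.array([np.cos(YAW),np.sin(YAW),0]); EY=np.array([-np.sin(YAW),np.cos(YAW),0]); C0=np.array([725.,3,0])
def cab(x,y,z): return C0+EX*x+EY*y+np.array([0,0,z])
HINGE=cab(-85,123.5,0)
E
python3 - <<'E'
from h import *
o=down(YAW+np.pi/2)
env.move_ptp(cab(-150,-76.5,300),o)
env.command_gripper(0,30)
c=imaging.camera("wrist"); save(c,"w1")
env.move_linear(cab(-125,-76.5,152),200)
r=env.move_linear(cab(-70,-76.5,152),25,until_force=17)
s=monitor.read_state(); p=s["eef_pos"]; print(r,p.round(1),"cabx",((p-C0)@EX).round(1),F(),s["clock"])
env.move_linear(cab(-170,-90,290),350)
p=monitor.read_state(); print(p["clock"],F())
env.move_linear(cab(-190,-120,400),350)
env.pause(2)
c=imaging.camera("top"); save(c,"t2",(220,110,420,290),4)
c=imaging.camera("wrist"); save(c,"w2")
E
```

```text
True [643.  -81.1 150.3] cabx -88.9 [-7.8 -1.7 10.3] 6.2
6.8167 [-0.2 -0.6 -0.5]
```

View pics/t2.png

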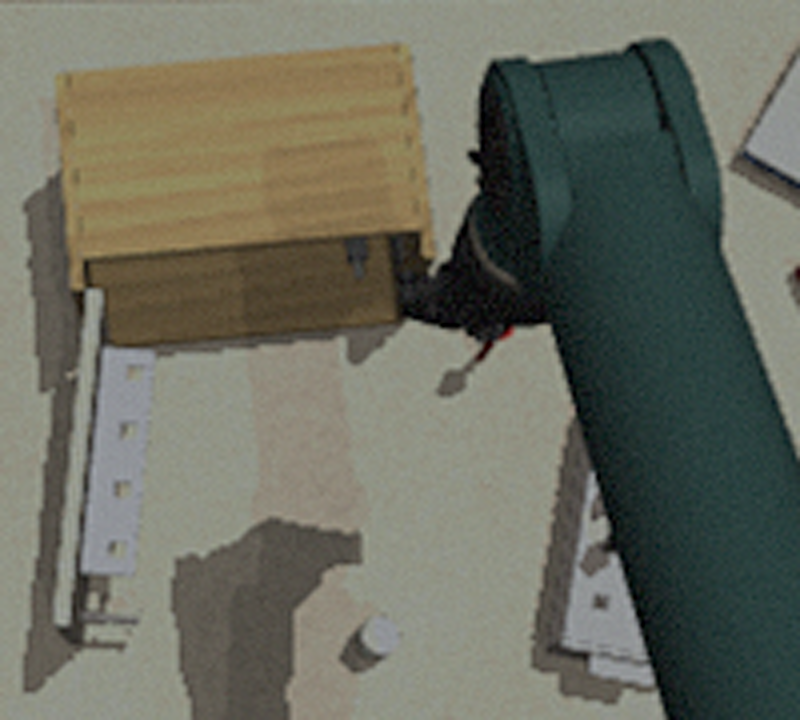

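View pics/w1.png

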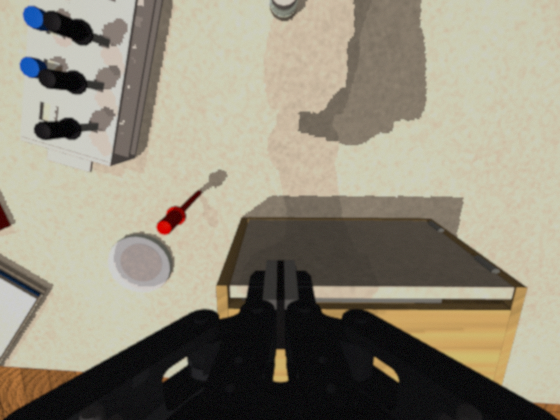

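```bash
cat >> h.py <<'E'
def rz(v,a): return Rot.from_euler('z',a).apply(v)
def doorpt(s,n,z,th=1.75): return HINGE+rz(-EY,-th)*s+rz(EX,-th)*n+np.array([0,0,z])
E
python3 - <<'E'
from h import *
q=lambda x,y:(220+(x+.5)/4-.5,110+(y+.5)/4-.5)
a=imaging.camera("top")
print("hinge",HINGE.round(1))
for i,(x,y) in enumerate([(134,372),(126,430),(122,489),(115,548)]):
    print(plane(a,q(x,y),135).round(1), doorpt(47.5+45*i,38,135).round(1))
print("door end",plane(a,q(63,625),192).round(),doorpt(247,6,192).round())
al=rz(-EY,-1.75); ya=np.arctan2(al[1],al[0]); print("along",np.degrees(ya))
st=monitor.read_state(); print(st["joint_pos"].round(2),st["clock"])
for i in (0,3):
  for k in (0,np.pi):
    for z in (147,250): 
      j=solver.solve_ik(doorpt(47.5+45*i,38,z),down(ya+k)); print(i,k>0,z,None if j is None else np.round(j,2))
for k in range(4):
    j=solver.solve_ik([455,-276,118],down(np.radians(-11)+k*np.pi/2)); print("rack",k,None if j is None else np.round(j,2))
E
```

```text
hinge [629.8 118.8   0. ]
[581.8  88.2 135. ] [578.9  85.4 135. ]
[537.1  94.6 135. ] [534.1  89.6 135. ]
[492.2  97.9 135. ] [489.3  93.8 135. ]
[448.  103.3 135. ] [444.5  98.  135. ]
door end [386. 138. 192.] [383. 136. 192.]
along 174.63238585210593
[ 0.82  0.33 -0.87  1.74  0.27  1.21  1.53] 9.45
0 False 147 [ 0.4   0.69 -0.91  1.97  0.74  0.85  2.12]
0 False 250 [ 0.5   0.6  -1.06  1.88  0.61  1.03  2.23]
0 True 147 [ 0.05  0.55 -0.38  1.98  0.32  0.67 -0.63]
0 True 250 [ 0.13  0.43 -0.47  1.9   0.25  0.87 -0.57]
3 False 147 [ 0.32  0.52 -0.84  2.25  0.66  0.64  2.04]
3 False 250 [ 0.57  0.42 -1.14  2.14  0.5   0.88  2.18]
3 True 147 [ 0.03  0.43 -0.44  2.26  0.36  0.52 -0.79]
3 True 250 [ 0.19  0.27 -0.61  2.16  0.22  0.77 -0.65]
rack 0 [ 0.69  0.54 -0.31  2.12  0.31  0.53 -0.04]
rack 1 [ 0.87  0.58 -0.56  2.11  0.54  0.6   1.3 ]
rack 2 [ 1.09  0.68 -0.89  2.1   0.8   0.74  2.62]
rack 3 [-0.19  0.76  0.99  2.15 -0.97  0.77 -0.31]
```

```bash
cat >> h.py <<'E'
DY=np.arctan2(*rz(-EY,-1.75)[1::-1])
def look(target,yaw,z,shift=(0,0)):
    M=Rot.from_quat(down(yaw)).as_matrix(); p=np.array(target,float)+76*M[:,0]+M[:,0]*shift[0]+M[:,2]*shift[1]; p[2]=z
    env.move_ptp(p,down(yaw)); return imaging.camera("wrist")
E
python3 - <<'E'
from h import *
import pickle
T=doorpt(115,45,135)
a=look(T,DY,235,(-10,0)); b=look(T,DY,235,(-60,30))
c=look([498,-286,130],np.radians(79),250,(0,0)); d=look([498,-286,130],np.radians(79),250,(-70,0))
pickle.dump((a,b,c,d),open("w.pkl","wb"))
print(monitor.read_state()["clock"])
im=np.vstack([np.hstack([a["color"],b["color"]]),np.hstack([c["color"],d["color"]])])[:,:,::-1]
for i,x in enumerate((a,b,c,d)): cv2.imwrite(f"pics/w3_{i}.png",x["color"][:,:,::-1])
cv2.imwrite("pics/w3.png",cv2.resize(im,(800,600),interpolation=cv2.INTER_AREA))
E
```

```text
13.1583
```

View pics/w3.png

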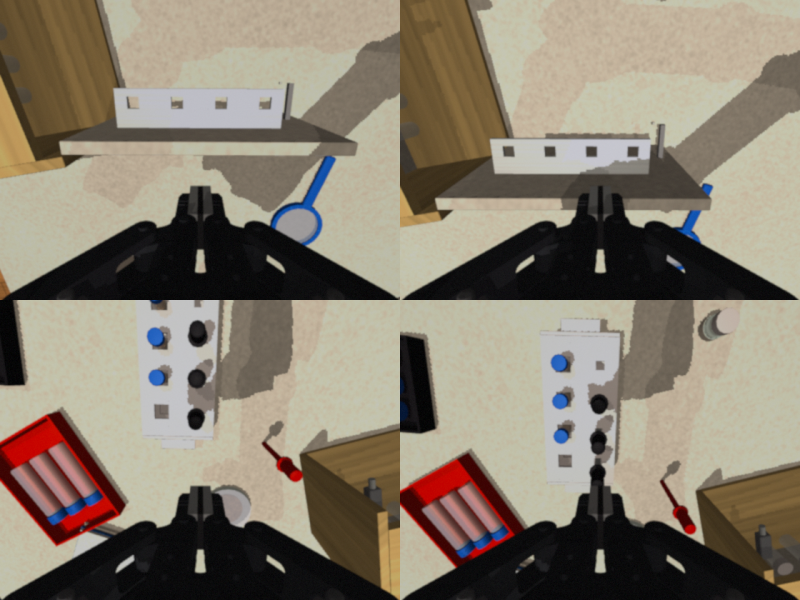

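Run:
```python
import cv2,numpy as np
a=cv2.imread("pics/w3_0.png")[118:188,155:415]; b=cv2.imread("pics/w3_1.png")[190:250,120:360]
c=cv2.imread("pics/w3_2.png")[0:200,180:320]; d=cv2.imread("pics/w3_3.png")[20:250,180:320]
f=lambda i,k:cv2.resize(i,None,fx=k,fy=k,interpolation=cv2.INTER_CUBIC)
A=f(a,3);B=f(b,3); w=800
pad=lambda i:cv2.copyMakeBorder(i,0,0,0,w-i.shape[1],cv2.BORDER_CONSTANT)
cv2.imwrite("pics/w4.png",np.vstack([pad(A),pad(B)]))
```

```text
(no output)
```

View pics/w4.png

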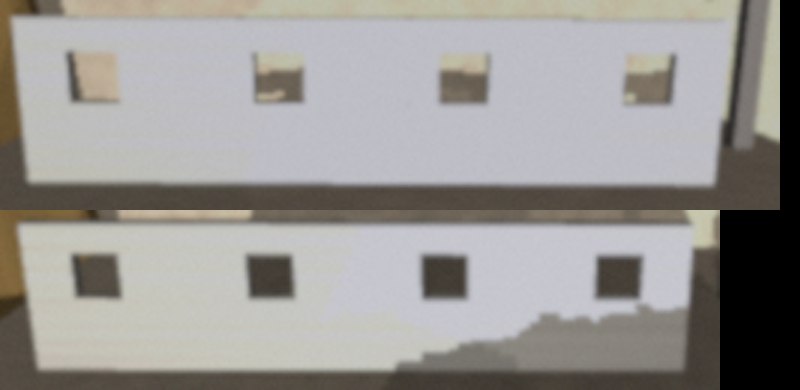

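Run:
```python
from h import *
import pickle; a,b,c,d=pickle.load(open("w.pkl","rb"))
def cen(cam,u,v,r=11):
    g=cam["color"][v-r:v+r+1,u-r:u+r+1].astype(int); ref=np.median(np.r_[g[0],g[-1],g[:,0],g[:,-1]],0)
    m=(np.abs(g-ref).sum(2)>45).astype(np.uint8); n,_,st,ce=cv2.connectedComponentsWithStats(m); i=1+np.argmax(st[1:,4]); return ce[i]+[u-r,v-r],st[i].tolist()
s=lambda x,y,x0,y0:(round(x/3+x0-.33),round(y/3+y0-.33))
X=[]
for i,(p,q) in enumerate(zip([(93,77),(278,77),(464,77),(649,77)],[(97,66),(270,66),(444,66),(618,67)])):
    ua,sa=cen(a,*s(*p,155,118)); ub,sb=cen(b,*s(*q,120,190))
    x,e=tri([(a,ua),(b,ub)]); X.append(x); print(i,x.round(1),e,sa[2:],sb[2:],"z135:",plane(a,ua,135)[:2].round(1),plane(b,ub,135)[:2].round(1))
X=np.array(X); print(np.linalg.norm(np.diff(X,axis=0),axis=1)); v=X[3]-X[0]; print("yaw",np.degrees(np.arctan2(v[1],v[0])))
# rods: black masks
for k,cam in (("c",c),("d",d)):
    h=cam["color"].max(2)<60; m=h.astype(np.uint8); m[262:]=0
    n,l,st,ce=cv2.connectedComponentsWithStats(m)
    for i in range(1,n):
        if st[i,4]>60: print(k,st[i].tolist(),ce[i].round(1))
f=lambda i:cv2.resize(i,None,fx=3,fy=3,interpolation=cv2.INTER_CUBIC)
C=f(c["color"][0:200,180:310]);D=f(d["color"][50:250,190:320])
cv2.imwrite("pics/w5.png",np.hstack([C,D])[:,:,::-1])
```

```text
0 [582.2  88.2 131.7] [0.2, 0.2] [19, 19, 280] [18, 17, 276] z135: [581.5  87.9] [580.6  87.5]
1 [536.9  93.8 130.2] [0.3, 0.3] [18, 18, 248] [18, 17, 290] z135: [536.2  93.5] [535.9  92.2]
2 [490.8  98.1 131.6] [0.6, 0.6] [18, 19, 263] [18, 17, 296] z135: [490.6  98.1] [491.   96.6]
3 [445.3 102.9 132.3] [0.3, 0.3] [19, 19, 254] [21, 20, 311] z135: [445.7 102.8] [445.9 101.8]
[45.71469863 46.33912008 45.76604791]
yaw 173.8651891071373
c [0, 0, 34, 119, 3145] [13.2 65. ]
c [264, 29, 26, 36, 712] [276.6  47.3]
c [264, 97, 24, 27, 494] [275.4 109.8]
c [263, 152, 23, 29, 511] [273.9 165.7]
d [0, 49, 50, 137, 5497] [ 20.4 122.3]
d [267, 132, 24, 27, 497] [278.5 144.8]
d [267, 181, 22, 35, 568] [277.4 198.4]
d [266, 223, 21, 39, 581] [276.2 244.9]
```

View pics/w5.png

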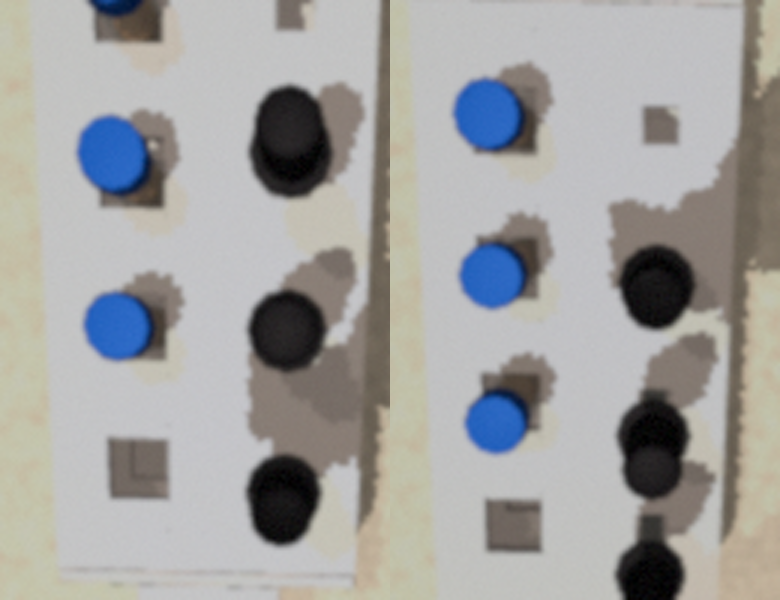

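```bash
cat >> h.py <<'E'
HOLE=[np.array(p) for p in ([581,87.7,135],[536,92.9,135],[490.8,97.4,135],[445.8,102.3,135])]
HY=np.radians(173.9)
E
python3 - <<'E'
from h import *
import pickle; a,b,c,d=pickle.load(open("w.pkl","rb"))
for uc,ud in [((276,38.8),(278.7,144.7)),((275.3,109.7),(277,206.3)),((273.7,170.3),None)]:
    if ud: print(tri([(c,uc),(d,ud)]))
    print("top@152",plane(c,uc,152).round(1), plane(d,ud,152).round(1) if ud else "")
print("collar@112",plane(c,(276.4,49.8),112).round(1),plane(c,(275.3,109.7),112).round(1),plane(c,(274,161.5),112).round(1))
# rod holes at z=70: empty one in both views
print("hole", plane(c,(276.5,4),70).round(1), plane(d,(190+89.7,50+41.3),70).round(1))
# tube edge
print("rack corners d",plane(d,(190+118,50+1),70).round(1), plane(c,(180+118,191),70).round(1))
P=[541,-294]
E
```

```text
(array([ 449.83195101, -278.05781811,  142.22609333]), [0.2, 0.2])
top@152 [ 451.6 -278.5  152. ] [ 448.9 -277.7  152. ]
(array([ 495.21426954, -287.77675734,  148.60098252]), [0.3, 0.3])
top@152 [ 495.3 -287.5  152. ] [ 494.2 -287.8  152. ]
top@152 [ 537.  -296.9  152. ] 
collar@112 [ 451.8 -278.6  112. ] [ 495.1 -288.   112. ] [ 536.4 -297.2  112. ]
hole [ 410.1 -270.8   70. ] [ 409.2 -269.4   70. ]
rack corners d [ 380.9 -238.1   70. ] [ 576.1 -281.    70. ]
```

```bash
cat >> h.py <<'E'
RY=np.radians(77.5)
def pick(xy):
    o=down(RY); p=lambda z:np.array([xy[0],xy[1],z])
    env.move_ptp(p(250),o); env.command_gripper(45,60)
    env.move_linear(p(185),200); hit=env.move_linear(p(119),80,until_force=8); s=monitor.read_state()
    env.command_gripper(0,60); w=monitor.read_state()["width"]
    env.move_linear(p(290),150); print("pick",hit,s["eef_pos"].round(1),"w",w.round(1),monitor.read_state()["width"].round(1),F(),monitor.read_state()["clock"])
def hover(i,dz=32): # neck height above = tip ~ dz above rail
    h=HOLE[i]; env.move_linear([h[0],h[1],290],300,orientation=down(HY)); env.move_linear([h[0],h[1],135+113+dz],100)
    env.pause(.3); return imaging.camera("wrist")
E
python3 - <<'E'
from h import *
import pickle
pick((536.7,-297)); c=hover(0); s=imaging.camera("scene")
pickle.dump((c,s),open("w6.pkl","wb"))
print(monitor.read_state()["eef_pos"].round(1),monitor.read_state()["clock"]); save(c,"w6",(160,20,420,270),3)
E
```

```text
Traceback (most recent call last):
  File "h.py", line 43, in pick
    env.move_linear(p(290),150); print("pick",hit,s["eef_pos"].round(1),"w",w.round(1),monitor.read_state()["width"].round(1),F(),monitor.read_state()["clock"])
                                                                            ^^^^^^^
AttributeError: 'float' object has no attribute 'round'
```

```bash
sed -i 's/w\.round(1),monitor.read_state()\["width"\].round(1)/w,monitor.read_state()["width"]/' h.py
python3 - <<'E'
from h import *
import pickle
s=monitor.read_state(); print(s["width"],s["eef_pos"].round(1),F())
c=hover(0); s=imaging.camera("scene")
pickle.dump((c,s),open("w6.pkl","wb"))
print(monitor.read_state()["eef_pos"].round(1),monitor.read_state()["clock"]); save(c,"w6",(160,20,420,270),3)
E
```

```text
14.128926208219342 [ 535.9 -296.8  288.9] [ 0.7 -0.6 -0.2]
[581.1  87.8 280.2] 19.525
```

View pics/w6.png

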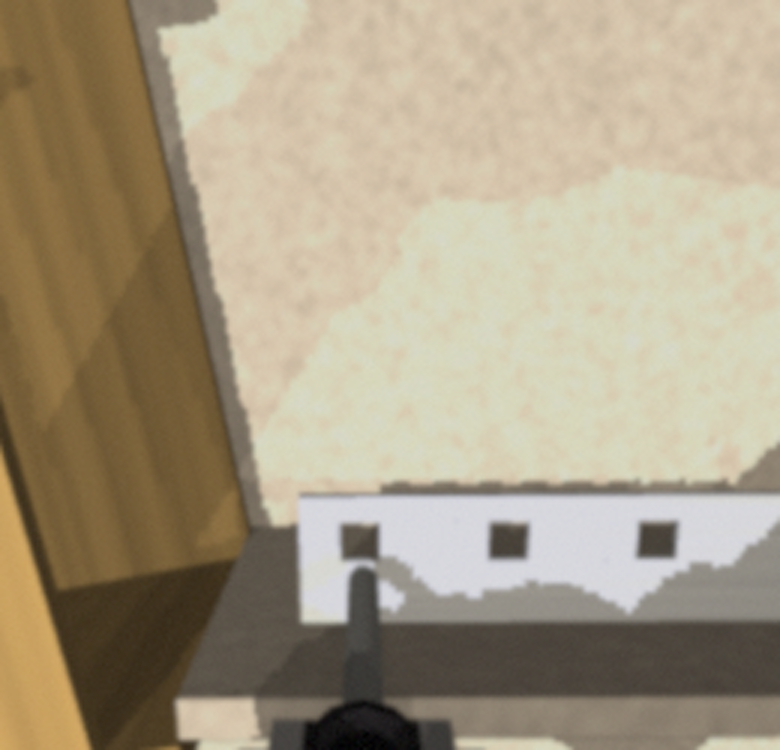

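Run:
```python
from h import *
import pickle; c,s=pickle.load(open("w6.pkl","rb"))
print("tip",plane(c,(280.7,211.5),169).round(1),plane(c,(280.7,211.5),164).round(1),"hole",plane(c,(279.7,200),135).round(1))
T=np.array([581.1,87.8,280.2])
print("vertical-rod tip px",proj(c,T-[0,0,110]),proj(c,T-[0,0,114]),"proj collar",proj(c,T-[0,0,5]), "tcp",proj(c,T))
M=Rot.from_quat(down(HY)).as_matrix(); o=-np.array(c["R"]).T@c["t"]; print("cam in tool",M.T@(o-T))
```

```text
tip [579.6  88.1 169. ] [579.8  89.6 164. ] hole [580.4  87.5 135. ]
vertical-rod tip px [278.84046783 211.7829583 ] [278.85822105 210.33967305] proj collar [278.08006254 273.60171315] tcp [278.02008057 278.47807433]
cam in tool [ -78.22881536 -142.78844561    1.07927733]
```

```bash
cat >> h.py <<'E'
def insert(i,dx=0,dy=0):
    h=HOLE[i]+[dx,dy,0]; g=lambda z:[h[0],h[1],z]
    env.move_linear(g(255),60); hit=env.move_linear(g(225),40,until_force=6)
    print("entry",hit,monitor.read_state()["eef_pos"].round(1),F())
    if hit: return False
    hit=env.move_linear(g(142),60,until_force=6); s=monitor.read_state(); print("seat",hit,s["eef_pos"].round(1),F())
    return s["eef_pos"][2]<149
def release(i):
    p=monitor.read_state()["eef_pos"]; env.command_gripper(30); env.move_linear([p[0],p[1],p[2]+20],60); env.move_linear([p[0],p[1],290],250)
    print("clock",monitor.read_state()["clock"])
E
python3 - <<'E'
from h import *
if insert(0,.7,-.7): release(0)
c=look([473,-283,130],RY,250,(-20,0)); save(c,"w7")
import pickle; pickle.dump(c,open("w7.pkl","wb"))
t=imaging.camera("top"); save(t,"t7",(220,110,420,290),3)
im=np.hstack([cv2.resize(c["color"],(440,330)),cv2.resize(t["color"][170:290,220:350],(357,330))])[:,:,::-1]; cv2.imwrite("pics/v7.png",im)
E
```

```text
entry False [581.9  87.2 225.2] [-0.1  0.2  0.1]
seat True [581.5  86.9 144.9] [-1.9 -0.8  5. ]
clock 23.675
```

View pics/v7.png

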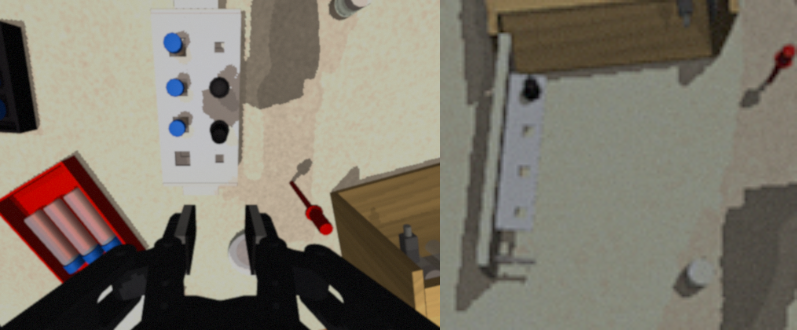

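```bash
cat >> h.py <<'E'
def rods(c):
    m=(c["color"].max(2)<60).astype(np.uint8); m[240:]=0; m[:,:200]=0; m[:,380:]=0
    n,l,st,ce=cv2.connectedComponentsWithStats(m)
    return [(st[i].tolist(),plane(c,ce[i],132).round(1)) for i in range(1,n) if 250<st[i,4]<900]
E
python3 - <<'E'
from h import *
import pickle
print(rods(pickle.load(open("w7.pkl","rb"))))
c=imaging.camera("wrist"); R=rods(c); print(R)
xy=max((r[1] for r in R),key=lambda p:p[0])[:2]
if len(R)==2 and np.hypot(*(xy-[495,-287.7]))<60:
    pick(xy); c=hover(1); pickle.dump(c,open("w8.pkl","wb")); save(c,"w8",(160,20,420,270),3)
    p=monitor.read_state()["eef_pos"]; print(p.round(1),"expect tip",proj(c,p-[0,0,113]),"hole",proj(c,HOLE[1]))
E
```

```text
[([267, 98, 25, 27, 498], array([ 452.2, -278.4,  132. ])), ([268, 153, 23, 29, 515], array([ 493.7, -287.7,  132. ]))]
[([267, 98, 24, 27, 495], array([ 452.3, -278.5,  132. ])), ([268, 153, 23, 29, 508], array([ 493.8, -287.7,  132. ]))]
pick False [ 494.2 -287.7  119.3] w 14.02752022330121 14.49640380116266 [ 0.1 -0.4 -0.9] 28.95
[536.1  93.  280.2] expect tip [278.86076333 210.69792069] hole [279.10712512 200.25446582]
```

View pics/w8.png

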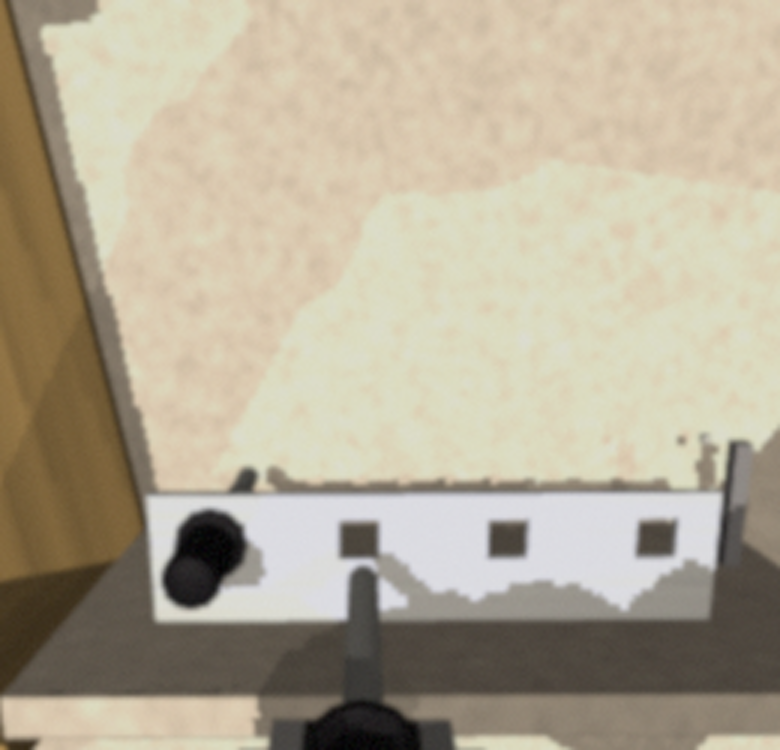

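Run:
```python
from h import *
import pickle
if insert(1,.7,-.7):
    release(1)
    c=look([460,-280,130],RY,250,(-20,0)); R=rods(c); print(R)
    xy=R[0][1][:2]
    if len(R)==1 and np.hypot(*(xy-[452,-278.5]))<60:
        pick(xy); c=hover(2); save(c,"w9",(160,20,420,270),3)
```

```text
entry False [536.9  92.4 225.2] [-0.4 -0.2 -0.6]
seat True [536.5  92.2 144.9] [-0.5 -1.1  6.1]
clock 35.5417
[([235, 148, 28, 35, 625], array([ 474.5, -307.8,  132. ]))]
pick False [ 475.  -307.8  119.3] w 14.484284415570587 14.236671960077988 [ 1.2 -0.3 -0.9] 40.75
```

View pics/w9.png

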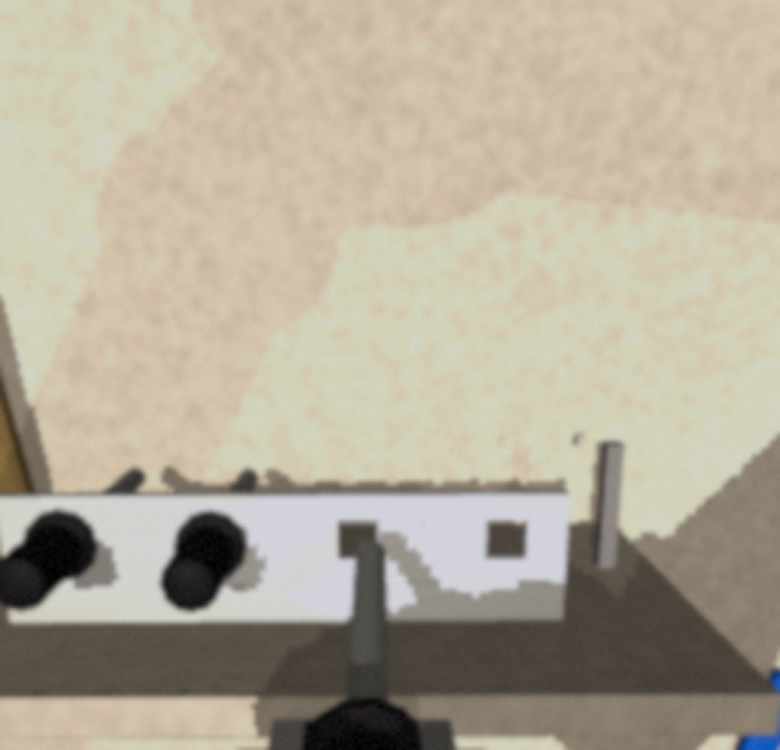

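```bash
cat >> h.py <<'E'
def upright(c,uvtip,i):
    """tilt the tool so the held rod stands vertical; keep its tip over hole i (hole in same camera calibration)"""
    p=monitor.read_state()["eef_pos"]; G=p+[0,0,19]; base=plane(c,(280.7,211.0),166.5) # tip of a vertical rod looks here
    tip=plane(c,uvtip,166.5); off=tip-plane_ref(c); v=np.array([off[0],off[1],-133.]); print("tip off",off.round(1))
    v/=np.linalg.norm(v); ax=np.cross(v,[0,0,-1]); q=Rot.from_rotvec(ax/np.linalg.norm(ax)*np.arcsin(np.linalg.norm(ax)))
    return q
def plane_ref(c): return plane(c,(280.7,211.0),166.5)
E
sed -i 's/; base=plane(c,(280.7,211.0),166.5).*$//' h.py
python3 - <<'E'
from h import *
c=imaging.camera("wrist"); q=upright(c,(283,202),2); print(q.as_rotvec(degrees=True).round(2))
p=monitor.read_state()["eef_pos"]; G=p+[0,0,19]
o=(q*Rot.from_quat(down(HY)))
t=G+q.apply(p-G)   # rotate about the grasp point
env.move_linear(t,30,orientation=o.as_quat()); env.pause(.3)
c=imaging.camera("wrist"); save(c,"w10",(160,20,420,270),3)
s=imaging.camera("scene")
P=monitor.read_state(); print(P["eef_pos"].round(2),P["clock"])
print("expected tip px if vertical", proj(c,G-[0,0,133]),"scene tip",proj(s,G-[0,0,133]),"collar",proj(s,G-[0,0,26]),"hole w",proj(c,HOLE[2]))
import pickle; pickle.dump((c,s),open("w10.pkl","wb"))
x,y=proj(s,G-[0,0,80]).astype(int); cr=s["color"][y-35:y+35,x-35:x+35]
im=np.hstack([cv2.resize(c["color"][140:270,200:370],None,fx=3,fy=3,interpolation=3),cv2.resize(cr,(260,390)[::1] if 0 else (390,390),interpolation=3)[:,:280]])[:,:,::-1]
print(im.shape,(x,y)); cv2.imwrite("pics/v10.png",im)
E
```

```text
tip off [-2.7 -7.4  0. ]
[ 3.18 -1.15  0.  ]
[491.31  98.86 280.23] 43.8833
expected tip px if vertical [281.15612162 200.87823815] scene tip [293.89728145 186.99775948] collar [294.56082455 150.72115474] hole w [281.60233428 189.76287561]
(390, 790, 3) (np.int64(294), np.int64(169))
```

View pics/v10.png

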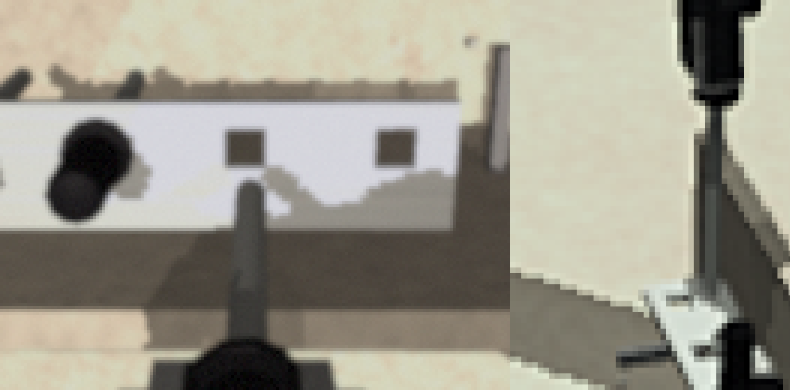

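Run:
```python
from h import *
ok=insert(2,1.1,.35); print(ok)
if ok:
    release(2)
    T=doorpt(115,45,135); c=look(T,HY,260,(-30,0)); t=imaging.camera("top")
    im=np.hstack([cv2.resize(c["color"][90:260,80:400],None,fx=1.6,fy=1.6),cv2.resize(t["color"][190:280,350:410],None,fx=3.0222,fy=3.0222)[:272]])[:,:,::-1]; print(im.shape); cv2.imwrite("pics/v11.png",im)
    env.move_ptp([430,-150,330],down(HY)); s=imaging.camera("scene"); save(s,"s11",(90,120,390,330),2.6)
```

```text
entry False [492.   97.9 225.1] [ 0.1 -1.  -0.3]
seat True [491.7  97.7 145.1] [-1.3 -1.7  6.1]
True
clock 48.0333
(272, 693, 3)
```

View pics/v11.png

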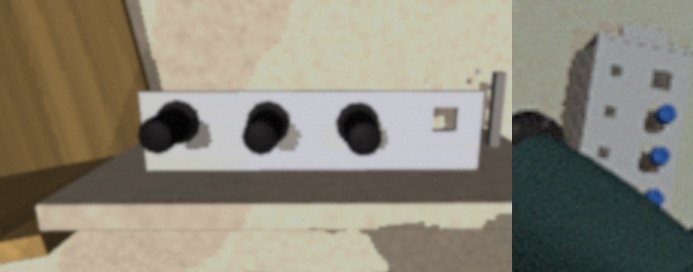

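```bash
cat > push.py <<'E'
from h import *
def pose(th,n,z=152,s=200): return doorpt(s,n,z,th),down(YAW+np.pi/2-th)
p,o=pose(1.75,-70,300)
env.move_ptp(p,o); env.command_gripper(0,40)
env.move_linear(pose(1.75,-70)[0],200)
print(monitor.read_state()["joint_pos"].round(2),monitor.read_state()["clock"])
try:
    p,o=pose(1.75,-25); env.move_linear(p,80,orientation=o)
    for th in np.linspace(1.7,0.04,18):
        p,o=pose(th,-12); env.move_linear(p,100,orientation=o)
        f=monitor.read_state()["force"]; print(round(th,2),f.round(1)); 
        if np.linalg.norm(f)>25: raise SystemExit("force")
    s=monitor.read_state(); print(s["joint_pos"].round(2),s["clock"])
except env.Unreachable as e: print("unreach",e,monitor.read_state()["joint_pos"].round(2))
E
python3 push.py
```

```text
[-0.12  0.46 -0.55  2.19  0.43  0.59 -1.07] 54.1667
1.7 [-0.6  0.4  0.4]
1.6 [ 1.1 -0.2  0.1]
1.5 [-0.6  1.4 -0.1]
1.41 [-0.4  0.3 -0.7]
1.31 [-1.   1.1 -0.6]
1.21 [-0.6  0.6 -0. ]
1.11 [-1.8  1.3 -1.7]
1.02 [-1.2  0.9 -0.2]
0.92 [-0.7  1.2  0.2]
0.82 [-1.2  1.2  0.3]
0.72 [-1.4  0.9  0.1]
0.63 [-1.4  0.6  0.3]
0.53 [-1.2  0.9  1. ]
0.43 [-1.6  0.2  1.7]
0.33 [-2.4 -0.6  0.8]
0.24 [-3.  -0.8  0.1]
0.14 [-2.  -0.7  0.3]
0.04 [-3.6 -0.5 -0.8]
[ 0.68  0.76 -0.96  1.86  0.77  0.95  0.97] 61.075
```

Run:
```python
from h import *
r=env.move_linear(cab(-70,-76.5,152),25,until_force=16)
s=monitor.read_state(); print(r,((s["eef_pos"]-C0)@EX).round(1),F())
env.move_linear(cab(-135,-76.5,152),120); env.move_linear(cab(-150,-76.5,300),200)
env.pause(.5); c=imaging.camera("wrist"); 
env.move_ptp([400,0,420],down(YAW+np.pi/2)); env.pause(1)
t=imaging.camera("top"); s=imaging.camera("scene"); print(monitor.read_state()["clock"])
im=np.hstack([cv2.resize(c["color"],(400,300)),cv2.resize(s["color"],(400,300))]); im2=cv2.resize(t["color"][110:290,220:420],(400,360),interpolation=3)
cv2.imwrite("pics/v12.png",np.vstack([im,np.hstack([im2,cv2.resize(s["color"][190:310,110:243],(400,360),interpolation=3)])[:300]])[:,:,::-1])
```

```text
True -88.9 [-9.2 -0.3  5.7]
66.0417
```

View pics/v12.png

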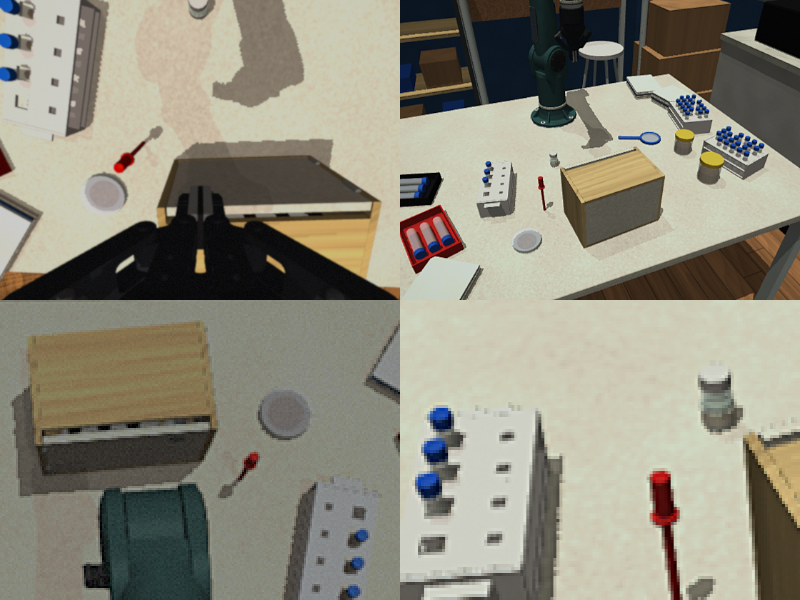

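```bash
python3 -c "
from bench import ticket; print(ticket.job_done())"
```

```text
the job is handed in; nothing more can be done
None
```

The job is handed in. I pressed the door open and hung all three stirring rods that were present through the first three rail holes from the hinge. Then I swung the door shut and pressed it until it caught, which took about 66 s in all.

**Rods:** Each rod went in with no contact at the hole mouth. Each then stopped on contact with the gripper about 145 mm above the table, the height expected for its collar on the rail. A wrist picture taken before shutting showed all three hanging in place.

**Rack:** It was knocked about 37 mm aside before the third pick. I found it again with the wrist camera. That rod was leaning about 3° in the grip, so I tilted the tool to straighten it before inserting it. The tubes are still in the rack.

**Door:** The last pictures showed it still flush in the cabinet about 2 s after I let go. The black handles showed in the gap behind it. The red rod, vial, petri dish, jars and magnifier looked undisturbed by eye.

**Disagreements:** The wrist cameras put the rail holes at about 131.5 mm high against the given 135 mm, so I used 135 mm. One rod top came out at 142 mm against the expected 152 mm. The cabinet came out 263 mm wide in the top view against 270 mm. None of these affected the result.

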